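# Load the issue tote and slide it to the collection mark

## Task

Take the rectangular tin out of the stock crate, stand it on the open bench, let go and take it again the other way: the crate only lets you grip it across its narrow width, the tote's bay only along its length. Lower it (do not drop it) upright into the empty bay of the two-bay tote, beside its twin, and let go. Then slide the loaded tote, without lifting it, until it lies squarely inside the white taped outline, and leave the bottle, the canister and the carton where they are.

Things in the scene. Friction and masses are not known exactly. Their poses are not given: they have to be found in the camera images.
- tin: The tin to be moved: closed rectangular steel tin with a pale paper label and a flat round lid on top, 40 (own x) x 64 (own y) x 90 mm high (87 mm body plus a 3 mm lid 30 mm across), about 0.2 kg. Origin at the centre of its underside, z up. It starts upright in one of the crate's two compartments, narrow width along the crate's x.
- twin: An identical tin already standing in the tote's other bay (the one at the tote's -y side); its own y lies along the tote's x. It rides along and stays in its bay, upright.
- crate: Fixed grey plastic stock crate, open on top, outer 130 (x) x 163 (y) x 88 mm high, walls 5 mm, floor 6 mm thick. A middle wall along x splits it into two compartments, each 120 (x) x 74 (y) mm inside, centred at own y = +39.5 and -39.5 mm. The tin is in one, a round bottle in the other. Origin at the centre of its underside.
- tote: Loose grey plastic tote, open on top, outer 146 (x) x 136 (y) x 88 mm high, walls 8 mm, floor 6 mm, 0.4 kg empty. A middle wall along x makes two narrow bays, each 130 (x) x 56 (y) mm inside, at own y = +32 mm (empty) and -32 mm (twin). Origin: centre of its underside. Its flat outer sides can be pushed low down.
- tote_bay (a point): Centre of the floor of the tote's empty bay, 6 mm above the tote's underside; axes as the tote's. The tin belongs here with its 64 mm length along the bay (tote x).
- mark: Rectangular outline of 12 mm wide white tape, flat on the bench (look only), 176 (x) x 166 (y) mm inside the tape. Origin at its centre, on the bench. The tote belongs inside it, its x axis along the mark's x axis, either way round. The ground inside is clear at the start.
- bottle: Bystander: round white plastic bottle, 44 mm across, 88 mm high, in the crate's other compartment. Origin at the centre of its underside.
- canister: Bystander: white plastic canister with black cap and loop handle, 70 (x) x 100 (y) mm, 138 mm high overall, on the bench beyond the work. Origin at the centre of its underside.
- carton: Bystander: closed cardboard carton, 90 (x) x 120 (y) x 70 mm high, on the bench beyond the work. Origin at the centre of its underside.
Not all that is in view belongs to the job. What is shaped like the tin but red is not meant. Leave any green look-alike of the tote alone.

How it is judged (in metres and radians):
On the way, in this order (a step that is already met when the one before it is completed fails the run):
1. the tin stands upright on the bench itself, let go (height (world z) of tin below 0.004 m and angle between tin's own z axis and vertical below 0.1 rad and contact force between the fingers and tin below 0.3 N and linear speed of tin below 0.03 m/s), for 0.2 s.
2. the tin stands upright on the floor of the tote's empty bay, let go (x of tin in the frame of tote between -0.036 and 0.036 m and y of tin in the frame of tote between 0.02 and 0.044 m and z of tin in the frame of tote below 0.011 m and angle between tin's own z axis and vertical below 0.1 rad and contact force between the fingers and tin below 0.3 N and linear speed of tin below 0.03 m/s), for 0.2 s.
3. the loaded tote stands inside the taped outline, let go (horizontal distance between tote and mark below 0.024 m and angle between the x axis of tote and the x axis of mark, either way round below 0.23 rad and height (world z) of tote below 0.004 m and contact force between the fingers and tote below 0.3 N and linear speed of tote below 0.02 m/s), for 0.2 s.
At the end, for the whole second after the job is handed in: The tote is flat on the bench in the outline (centres within 24 mm, sides within 0.23 rad of parallel), let go and at rest; the tin stands upright (within 0.1 rad) on the floor of its bay at the tote's +y side, the twin likewise in the bay at its -y side (all of step 2 and all of step 3 and x of twin in the frame of tote between -0.036 and 0.036 m and y of twin in the frame of tote between -0.044 and -0.02 m and z of twin in the frame of tote below 0.011 m and angle between twin's own z axis and vertical below 0.1 rad); the robot touches nothing.
It fails at once if the bottle is tipped over or shifted more than 30 mm (distance of bottle from where it was at the start of the episode above 0.03 m or angle between bottle's own z axis and vertical above 0.4 rad).
It fails at once if the canister is tipped over or shifted more than 30 mm (distance of canister from where it was at the start of the episode above 0.03 m or angle between canister's own z axis and vertical above 0.4 rad).
It fails at once if the carton is tipped over or shifted more than 30 mm (distance of carton from where it was at the start of the episode above 0.03 m or angle between carton's own z axis and vertical above 0.4 rad).
It fails at once if the tote is lifted off the bench instead of being slid (its base centre rises above 15 mm) (height (world z) of tote above 0.015 m).
It fails at once if the tin is dropped: it falls freely, faster than 0.7 m/s (about 25 mm of fall) (linear speed of tin above 0.7 m/s and contact force between anything else and tin below 0.05 N).
It also fails if it takes over 72 s, if anything falls off the work surface, if the arm or the gripper's body presses on something with over 40 N, if the wrist force passes 120 N, or if a joint passes its speed limit or range.

## Robot

A 6-joint arm with a two-finger parallel gripper is mounted at the origin on the work surface. World frame = base frame: x ahead of the robot, y to its left, z up, the work surface at z = 0. Lengths are in mm, angles in degrees, forces in N, time in s.
With the tool pointing down it reaches from about 275 to 825 mm from the base axis. Payload 5.2 kg.
Tool frame: the origin (TCP) lies at the very end of the fingers, on their centre line; the grasp point (between the pads) lies 19 mm behind it; z points along the fingers, y is the line along which they close (so a half turn about z gives the same grasp; the last joint's range is limited). The gripper opens to 93 mm and grips with 3 to 60 N. Pads are 15 mm wide; open, the fingers measure 128 mm over their backs; the gripper's body (75 mm by 188 mm) begins 65 mm behind the grasp point.
Start: joints at [-85.99, 14.817, 87.949, -0, 77.235, -11.62], TCP at [148.207, -529.66, 218.653] pointing down, gripper open.
Joint ranges: [-179.93, 179.93], [-52.35, 119.4], [10.71, 147.94], [-69.91, 249.91], [12.55, 155.21], [-178.61, 178.61]. Speed limits (degrees/s): [147.25, 147.25, 180, 180, 180, 180].

## Interface

Orientations are given as a 3x3 rotation matrix whose columns are the frame's x, y, z axes.
In Python, from station import robot gives the robot as it stands. The module is installed in compiled form; this text tells all that it offers.
- The arm moves only by the tool step_arm, never from a script. Its argument "increments" is a list of rows, each an object of numbers: "x", "y", "z": the shift along the tool's x, y, z in units of 150 mm (1.0 is 150 mm); "ax", "ay", "az": the turn, a rotation vector about the tool's x, y, z in units of 180 degrees (1.0 is 180 degrees); "grip": the opening, from 0 (shut) to 1 (fully open). A call has 1 to 5 rows; each row shifts and turns the commanded pose from where the row before left it, along the tool's axes as they then stand; what a row does not reach is not made up. A row lasts 1/8 s, in which the tool goes at most 62.5 mm and 10.7 degrees, less where a joint would pass 70% of its speed; a pose out of reach is approached as far as the arm can. A call with a number of a shift or a turn outside -1 to 1 is refused whole. A call with a gripper value outside its range is refused whole. The fingers move at their own pace and stop on an object; "squeeze" is the grip in N (left out, the last holds). Time passes only in rows, so rows that do not move let the fingers close. It gives the time, the measured TCP pose, the force, the opening and the grip force at its end, in the units of the state.
- robot.state(): the state, without advancing time (a new reading comes with each control period).
- robot.grab_frame(name): name is "scene" or "top" or "wrist"; returns the picture (384x512x3 uint8, red, green, blue); there is no depth.
- robot.camera_params(name): a dict with "camera_matrix" (3x3 intrinsics, pixels), "R" (3x3) and "t" (3): a world point X has camera coordinates R X + t. Camera axes: x right, y down, z forward; pixel columns grow to the right and rows downward; lengths in mm; the calibration is good to about 2 mm. A picture is of the moment at which its call begins: read the wrist's pose just before it. camera_params takes no time and is no camera call; for the wrist camera it gives the pose at the moment of the call.
- robot.finish_job(): hands the job in; it is judged then, once.
Trained networks look in the newest picture that a camera, given by its name, has taken for a name from the list of things; names that differ only in an ending like _2 or _b are one class to them, and where a whole thing is asked for, a point or a joint stands for the part that bears it (a point fixed in the world has none). Each returns a list of dicts, best first, with "conf" (0 to 1); they miss things now and then, are a little off and sometimes report something else, mostly with a low value. They report only what shows in the picture. A call takes as long as a camera call. They do not tell look-alikes from the thing itself.
- robot.find_in(thing, camera): "centre" ([column, row] in pixels, amid what is visible of it).
- robot.cut_out(thing, camera): "pixels" (384x512 bool, what is visible of it) and "centre" ([column, row] in pixels, amid what is visible of it).
The state is a dict: "time": time; "joint_pos": joint angles; "joint_vel": joint speeds; "joint_efforts": joint torques, N m; "position": TCP position; "orientation": TCP orientation; "force": force on the tool from outside, world axes, zero at the start; "torque": the same for the moment, N m; "opening": finger opening in mm; "grasp_force": force on a finger pad.
Only numpy, scipy, OpenCV 4.12 (cv2) and the standard library are available. Lean on these libraries where they do the work, as an engineer would, in place of code of your own. Each camera call takes 0.05 s, during which the arm holds its last target. There are 200 camera calls.

## Working session

There is one attempt and no reset: what is moved stays moved. The work goes in short steps, Python scripts to look and compute and a tool call to move; the robot and the scene stay as the last step left them, time stands still between calls to the robot, and variables do not carry over. Pictures are saved under pics/ and viewed, at most 10 in all, crops included, and the job is handed in when it is done.

Besides the shell and the picture viewer there is one more tool, called after "Call:" by a JSON object that holds its "method" and its "body", one argument or row to a line. step_arm: Moves the arm, as the interface text tells. Its arguments: {"type":"object","properties":{"increments":{"type":"array"},"squeeze":{"type":"number"}},"required":["increments"]}

```bash
mkdir -p pics; cat > h.py <<'E'
import numpy as np, cv2
from station import robot
def shot(c):
    return robot.grab_frame(c), robot.camera_params(c)
def ground(p,uv,z):
    K=np.array(p["camera_matrix"]);R=np.array(p["R"]);t=np.array(p["t"])
    d=R.T@np.linalg.inv(K)@np.array([uv[0],uv[1],1.]); c=-R.T@t
    return c+d*(z-c[2])/d[2]
def proj(p,X):
    K=np.array(p["camera_matrix"]);x=K@(np.array(p["R"])@np.asarray(X,float)+np.array(p["t"]));return x[:2]/x[2]
def save(n,im): cv2.imwrite("pics/"+n,im[:,:,::-1])
E
python3 - <<'E'
from h import *
ims=[]
for c in("scene","top"):
    im,p=shot(c); ims.append(im); R=np.array(p["R"]);print(c,(-R.T@np.array(p["t"])).round(),R[2].round(2))
    for th in("tin","crate","tote","tote_bay","mark","bottle","canister","carton"):
        print(th,[(np.round(d["centre"]).tolist(),round(d["conf"],2),ground(p,d["centre"],0 if th=="mark" else 88).round()[:2].tolist()) for d in robot.find_in(th,c)][:4])
save("a.png",cv2.resize(ims[0],(800,600)));save("b.png",cv2.resize(ims[1],(800,600)))
print(robot.state())
E
```

```text
scene [1156.  295. 1038.] [-0.5  -0.23 -0.83]
tin [([325.0, 266.0], 0.9, [737.0, 293.0]), ([389.0, 248.0], 0.88, [616.0, 438.0]), ([360.0, 224.0], 0.77, [576.0, 346.0]), ([174.0, 158.0], 0.29, [589.0, -266.0])]
crate [([340.0, 228.0], 0.56, [613.0, 296.0])]
tote [([200.0, 112.0], 0.78, [376.0, -292.0]), ([172.0, 159.0], 0.68, [595.0, -272.0]), ([340.0, 223.0], 0.47, [597.0, 292.0])]
tote_bay [([179.0, 159.0], 0.93, [584.0, -250.0]), ([205.0, 116.0], 0.92, [382.0, -268.0])]
mark [([258.0, 175.0], 0.71, [481.0, -20.0])]
bottle [([331.0, 216.0], 0.56, [585.0, 260.0]), ([160.0, 145.0], 0.25, [562.0, -339.0])]
canister [([180.0, 221.0], 0.92, [780.0, -129.0]), ([174.0, 161.0], 0.39, [599.0, -259.0])]
carton [([256.0, 258.0], 0.71, [792.0, 117.0]), ([340.0, 224.0], 0.32, [601.0, 293.0])]
top [ 482.   20. 1139.] [ 0.05  0.02 -1.  ]
tin [([152.0, 120.0], 0.93, [700.0, 290.0]), ([90.0, 164.0], 0.7, [595.0, 438.0]), ([134.0, 182.0], 0.57, [550.0, 333.0])]
crate [([154.0, 169.0], 0.64, [581.0, 285.0]), ([228.0, 96.0], 0.32, [754.0, 105.0])]
tote [([392.0, 178.0], 0.75, [550.0, -280.0]), ([406.0
[... 470 characters left out ...]
322511e+01, -1.16194036e+01]), 'joint_vel': array([ 0.02507278,  0.01932433, -0.02173259,  0.00721448, -0.08246454,
        0.01237826]), 'joint_efforts': array([-1.00519358e-05, -4.37184870e+01, -2.84307218e+01,  7.20066531e-02,
        3.09446070e-02,  5.10692971e-06]), 'position': array([ 148.20454889, -529.67539785,  218.66740614]), 'orientation': array([[ 9.63034435e-01,  2.69378313e-01,  4.75244103e-05],
       [ 2.69378316e-01, -9.63034433e-01, -5.73827081e-05],
       [ 3.03099864e-05,  6.80635695e-05, -9.99999997e-01]]), 'force': array([-0.32067069,  0.74815971,  0.42253879]), 'torque': array([ 0.01028248, -0.04105002,  0.03303147]), 'grasp_force': 0.0, 'opening': 92.87220919156003}
```

View pics/a.png

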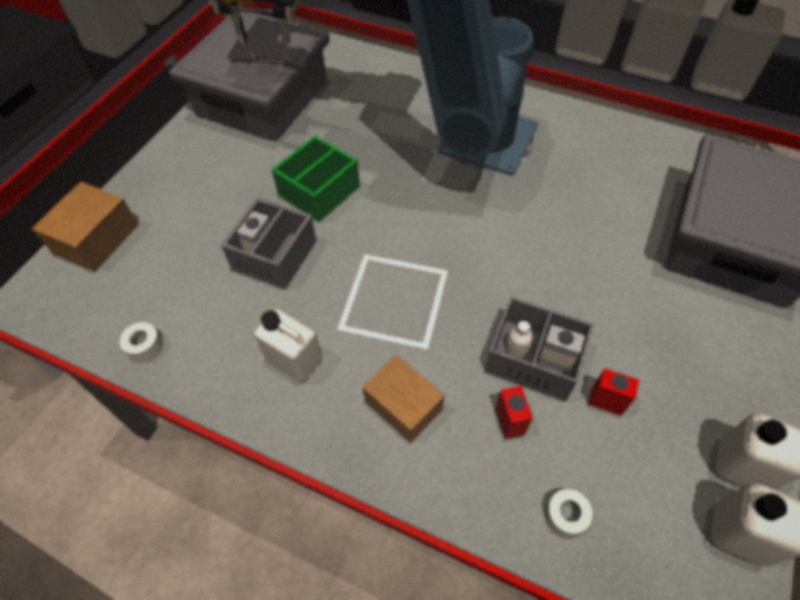

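View pics/b.png

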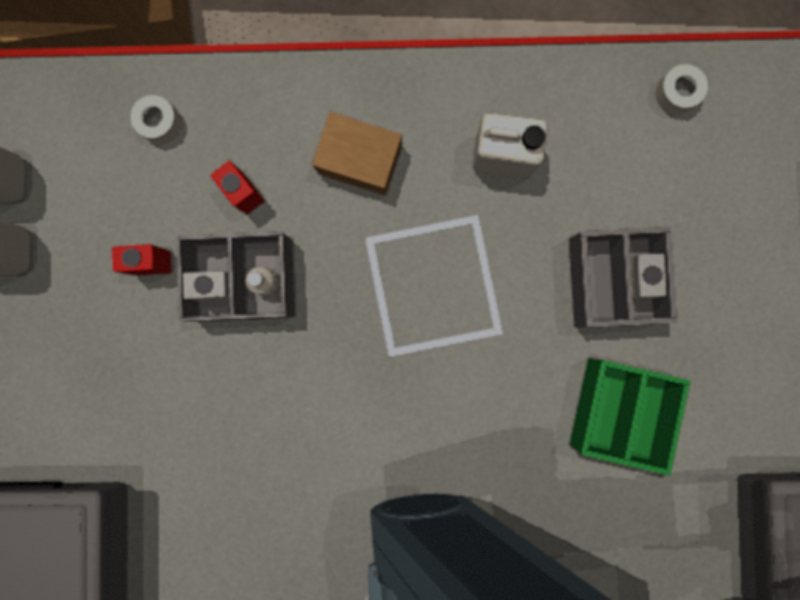

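Scene view: crate at about (540,345), tin in its right compartment (563,342), tote (270,243), twin (253,228), mark (393,302). Top view: tin (204,284), crate (236,278), tote (622,278) with the empty bay on the left (+y), twin (652,275), mark (433,286). Next I fit boxes to the masks from both views.

```bash
cat >> h.py <<'E'
from scipy.optimize import minimize
def corners(x,y,a,L,W,z0,z1):
    c,s=np.cos(a),np.sin(a)
    return [[x+c*u*L/2-s*v*W/2,y+s*u*L/2+c*v*W/2,z] for z in(z0,z1) for u,v in((-1,-1),(1,-1),(1,1),(-1,1))]
def sil(p,C,S=4):
    P=np.array([proj(p,c) for c in C]); m=np.zeros((384*S,512*S),np.uint8)
    cv2.fillConvexPoly(m,cv2.convexHull(((P+.5)*S).astype(np.int32)),255)
    return cv2.resize(m,(512,384),interpolation=cv2.INTER_AREA)/255.
def fit(obs,x0,L,W,z0=0,H=88,freeH=False):
    # obs: list of (params, mask)
    def f(q):
        e=0
        for p,m in obs:
            s=sil(p,corners(q[0],q[1],q[2]/100,L,W,z0,q[3] if freeH else H)); e+=1-np.minimum(s,m).sum()/np.maximum(s,m).sum()
        return e
    x=np.array(list(x0)+([H] if freeH else []),float)
    sx=np.vstack([x]+[x+d for d in np.diag([12,12,12,12][:len(x)])])
    r=minimize(f,x,method="Nelder-Mead",options=dict(initial_simplex=sx,xatol=.1,fatol=1e-4))
    r=minimize(f,r.x,method="Nelder-Mead",options=dict(xatol=.1,fatol=1e-4))
    return r.x.round(1),round(r.fun,3)
E
python3 - <<'E'
from h import *
obs={}
G={"tote":(550,-280,0,146,136,88),"crate":(578,285,0,130,163,88),"tin":(550,333,0,40,64,90),"canister":(761,-129,0,70,100,138),"carton":(757,104,-20,90,120,70)}
for c in("scene","top"):
    im,p=shot(c)
    for th,g in G.items():
        best=None
        for d in robot.cut_out(th,c):
            X=ground(p,d["centre"],60)[:2]; e=np.hypot(*(X-g[:2]))
            if e<55 and (best is None or e<best[0]): best=(e,d)
        if best: obs.setdefault(th,[]).append((p,best[1]["pixels"].astype(float))); print(c,th,best[1]["conf"],best[1]["pixels"].sum())
    if c=="top":
        w=(im.min(2)>135).astype(np.uint8); w[:, :225]=0; w[:,330:]=0; w[:135]=0; w[235:]=0
        cs=max(cv2.findContours(w,0,2)[0],key=cv2.contourArea)
        g=np.array([ground(p,q[0],0)[:2] for q in cs],np.float32)
        print("mark",cv2.minAreaRect(g))
for th,(x,y,a,L,W,H) in G.items():
    if th=="tin":
        for o in obs[th]: print("tin c", ground(o[0],np.argwhere(o[1]>0).mean(0)[::-1],96).round(1), ground(o[0],np.argwhere(o[1]>0).mean(0)[::-1],80).round(1))
        continue
    print(th,fit(obs[th],(x,y,a),L,W,0,H), fit(obs[th],(x,y,a),L,W,0,H,True),[fit([o],(x,y,a),L,W,0,H) for o in obs[th]])
print(robot.state()["time"])
E
```

```text
scene tote 0.72 1980
scene crate 0.74 2087
scene tin 0.96 589
scene canister 0.8 1307
scene carton 0.81 1702
top tote 0.77 3370
top crate 0.94 3085
top tin 0.58 524
top canister 0.84 1610
top carton 0.78 2096
mark ((549.8756103515625, -11.164695739746094), (201.58773803710938, 191.6931610107422), 10.425694465637207)
tote (array([ 552.5, -304.3,    4.3]), np.float64(0.362)) (array([ 552.3, -304.6,    3.3,   86.3]), np.float64(0.356)) [(array([ 550.6, -305.1,    3.6]), np.float64(0.176)), (array([ 552.1, -304.1,    4.1]), np.float64(0.183))]
crate (array([564. , 300.5,   2.8]), np.float64(0.574)) (array([563.8, 300.7,   4.1,  83.4]), np.float64(0.565)) [(array([565.7, 301.2,   2.8]), np.float64(0.319)), (array([563.2, 300.1,   2.9]), np.float64(0.251))]
tin c [579.2 339.2  96. ] [569.4 340.   80. ]
tin c [549.  334.7  96. ] [550.  339.5  80. ]
canister (array([ 762.9, -130. ,  -27.7]), np.float64(0.39)) (array([ 761.7, -132.8,  -18.1,  102.9]), np.float64(0.189)) [(array([ 768.9, -125.2,  -32.2]), np.float64(0.192)), (array([ 756.2, -126.6,  -29.1]), np.float64(0.179))]
carton (array([761.2, 106.7, -32.1]), np.float64(0.063)) (array([761.1, 106.9, -32.4,  67.9]), np.float64(0.058)) [(array([761.2, 106.8, -32.1]), np.float64(0.032)), (array([761. , 107. , -32.1]), np.float64(0.03))]
1.5
```

```bash
cat >> h.py <<'E'
from scipy.spatial.transform import Rotation as Ro
import json
def plan(*legs,start=None):
    """legs: (x,y,z,yaw_of_tool_x_deg,max_mm_per_row); prints rows in 5s"""
    s=robot.state(); p=np.array(s["position"]) if start is None else np.array(start[:3],float)
    R=np.array(s["orientation"]); yaw=np.degrees(np.arctan2(R[1,0],R[0,0])) if start is None else start[3]
    rows=[]
    for x,y,z,yw,mm in legs:
        T=np.array([x,y,z],float); dy=(yw-yaw+180)%360-180
        n=int(max(np.ceil(np.linalg.norm(T-p)/mm),np.ceil(abs(dy)/10),1))
        T0=p.copy(); y0=yaw
        for i in range(n):
            goal=T0+(T-T0)*(i+1)/n
            c,q=np.cos(np.radians(yaw)),np.sin(np.radians(yaw))
            F=np.array([[c,q,0],[q,-c,0],[0,0,-1.]])
            d=np.round(F.T@(goal-p)/150,3); a=round(-(y0+dy*(i+1)/n-yaw)/180,3)
            p=p+F@(d*150); yaw-=a*180
            r={k:float(v) for k,v in zip(("x","y","z","az"),(*d,a)) if v}
            rows.append(r)
    for i in range(0,len(rows),5): print(json.dumps(rows[i:i+5]).replace('"',''))
    print("end",p.round(1),round(yaw,1),"t",round(s["time"],2))
E
python3 - <<'E'
from h import *
p=robot.camera_params("wrist");s=robot.state();R=np.array(p["R"])
O=np.array(s["orientation"]);c=-R.T@np.array(p["t"])
print("cam in tool",O.T@(c-s["position"]),"fwd in tool",O.T@R[2],"right",O.T@R[0], p["camera_matrix"])
plan((550,325,230,91.6,58))
E
```

```text
cam in tool [  80.50714679    0.8391271  -166.18065203] fwd in tool [-2.91667208e-01  1.76522764e-04  9.56519842e-01] right [-2.32197790e-04  9.99999940e-01 -2.55349888e-04] [[265.05040435   0.         258.04365041]
 [  0.         265.05040435 189.26864126]
 [  0.           0.           1.        ]]
[{x: 0.242, y: -0.28, z: -0.004, az: -0.025}, {x: 0.263, y: -0.261, z: -0.005, az: -0.025}, {x: 0.283, y: -0.239, z: -0.004, az: -0.024}, {x: 0.3, y: -0.217, z: -0.005, az: -0.025}, {x: 0.317, y: -0.193, z: -0.004, az: -0.025}]
[{x: 0.33, y: -0.167, z: -0.005, az: -0.025}, {x: 0.342, y: -0.141, z: -0.004, az: -0.025}, {x: 0.353, y: -0.114, z: -0.005, az: -0.025}, {x: 0.36, y: -0.085, z: -0.004, az: -0.024}, {x: 0.366, y: -0.058, z: -0.004, az: -0.025}]
[{x: 0.369, y: -0.03, z: -0.005, az: -0.025}, {x: 0.37, z: -0.004, az: -0.025}, {x: 0.37, y: 0.029, z: -0.005, az: -0.025}, {x: 0.366, y: 0.057, z: -0.004, az: -0.025}, {x: 0.36, y: 0.086, z: -0.005, az: -0.024}]
[{x: 0.352, y: 0.113, z: -0.004, az: -0.025}, {x: 0.343, y: 0.141, z: -0.005, az: -0.025}]
end [550.1 325.  230.1] 91.6 t 1.5
```

Call:
{"method": "step_arm", "body": {
  "increments": [
    {"x": 0.242,"y": -0.28,"z": -0.004,"az": -0.025},
    {"x": 0.263,"y": -0.261,"z": -0.005,"az": -0.025},
    {"x": 0.283,"y": -0.239,"z": -0.004,"az": -0.024},
    {"x": 0.3,"y": -0.217,"z": -0.005,"az": -0.025},
    {"x": 0.317,"y": -0.193,"z": -0.004,"az": -0.025}
  ]
}}

```text
validation failed for argument at $.in...
```

Call:
{"method": "step_arm", "body": {
  "increments": [
    {"x": 0.33,"y": -0.167,"z": -0.005,"az": -0.025},
    {"x": 0.342,"y": -0.141,"z": -0.004,"az": -0.025},
    {"x": 0.353,"y": -0.114,"z": -0.005,"az": -0.025},
    {"x": 0.36,"y": -0.085,"z": -0.004,"az": -0.024},
    {"x": 0.366,"y": -0.058,"z": -0.004,"az": -0.025}
  ]
}}

```text
validation failed for argument at $.in...
```

Call:
{"method": "step_arm", "body": {
  "increments": [
    {"x": 0.369,"y": -0.03,"z": -0.005,"az": -0.025},
    {"x": 0.37,"z": -0.004,"az": -0.025},
    {"x": 0.37,"y": 0.029,"z": -0.005,"az": -0.025},
    {"x": 0.366,"y": 0.057,"z": -0.004,"az": -0.025},
    {"x": 0.36,"y": 0.086,"z": -0.005,"az": -0.024}
  ]
}}

```text
validation failed for argument at $.in...
```

Call:
{"method": "step_arm", "body": {
  "increments": [
    {"x": 0.352,"y": 0.113,"z": -0.004,"az": -0.025},
    {"x": 0.343,"y": 0.141,"z": -0.005,"az": -0.025},
    {},
    {}
  ]
}}

```text
validation failed for argument at $.in...
```

```bash
cat >> h.py <<'E'
def bright(im,uv,thr,r=70):
    """bright blob containing/nearest uv"""
    m=(im.min(2)>thr).astype(np.uint8)
    n,l,st,c=cv2.connectedComponentsWithStats(m)
    k=[i for i in range(1,n) if st[i,4]>150]
    i=min(k,key=lambda i:np.hypot(*(c[i]-uv))); return l==i,c[i],st[i]
E
python3 - <<'E'
from h import *
im,p=shot("wrist"); s=robot.state(); print(s["position"],s["time"])
for th in("tin","bottle","crate"):
    for d in robot.cut_out(th,"wrist"):
        m=d["pixels"]; g=np.array([ground(p,q[0],96)[:2] for q in max(cv2.findContours(m.astype(np.uint8),0,2)[0],key=cv2.contourArea)],np.float32)
        print(th,round(d["conf"],2),np.round(d["centre"]),m.sum(),cv2.minAreaRect(g))
save("c.png",im)
np.savez("w1.npz",im=im,**{k:np.array(v) for k,v in p.items()})
E
```

```text
[ 148.1926477  -529.66199475  218.64099067] 1.55
```

View pics/c.png

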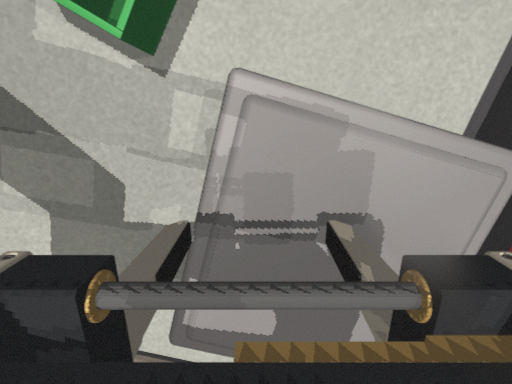

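The arm did not move, so this picture only shows a grey box below the start pose. The rows were rejected, probably because they need every key. I'll test that with one full row.

Call:
{"method": "step_arm", "body": {
  "increments": [
    {"x": 0.242,"y": -0.28,"z": -0.004,"ax": 0,"ay": 0,"az": -0.025,"grip": 1}
  ]
}}

```text
time: 1.82
position: [171.0, -481.4, 218.7]
orientation: [[0.939, 0.343, -0.0], [0.343, -0.939, -0.001], [-0.001, 0.001, -1.0]]
force: [0.2, 1.4, 0.9]
opening: 93.4
grasp_force: 0.0
```

Call:
{"method": "step_arm", "body": {
  "increments": [
    {"x": 0.263,"y": -0.261,"z": -0.005,"ax": 0,"ay": 0,"az": -0.025,"grip": 1},
    {"x": 0.283,"y": -0.239,"z": -0.004,"ax": 0,"ay": 0,"az": -0.024,"grip": 1},
    {"x": 0.3,"y": -0.217,"z": -0.005,"ax": 0,"ay": 0,"az": -0.025,"grip": 1},
    {"x": 0.317,"y": -0.193,"z": -0.004,"ax": 0,"ay": 0,"az": -0.025,"grip": 1},
    {"x": 0.33,"y": -0.167,"z": -0.005,"ax": 0,"ay": 0,"az": -0.025,"grip": 1}
  ]
}}

```text
time: 2.45
position: [290.5, -226.5, 223.0]
orientation: [[0.737, 0.676, 0.001], [0.676, -0.737, -0.001], [0.0, 0.001, -1.0]]
force: [0.4, -0.6, 0.7]
opening: 93.1
grasp_force: 0.0
```

Call:
{"method": "step_arm", "body": {
  "increments": [
    {"x": 0.342,"y": -0.141,"z": -0.004,"ax": 0,"ay": 0,"az": -0.025,"grip": 1},
    {"x": 0.353,"y": -0.114,"z": -0.005,"ax": 0,"ay": 0,"az": -0.025,"grip": 1},
    {"x": 0.36,"y": -0.085,"z": -0.004,"ax": 0,"ay": 0,"az": -0.024,"grip": 1},
    {"x": 0.366,"y": -0.058,"z": -0.004,"ax": 0,"ay": 0,"az": -0.025,"grip": 1},
    {"x": 0.369,"y": -0.03,"z": -0.005,"ax": 0,"ay": 0,"az": -0.025,"grip": 1}
  ]
}}

```text
time: 3.08
position: [408.8, 25.2, 226.4]
orientation: [[0.424, 0.906, 0.001], [0.906, -0.424, -0.0], [0.0, 0.001, -1.0]]
force: [0.6, 0.2, 0.2]
opening: 93.0
grasp_force: 0.0
```

Call:
{"method": "step_arm", "body": {
  "increments": [
    {"x": 0.37,"y": 0,"z": -0.004,"ax": 0,"ay": 0,"az": -0.025,"grip": 1},
    {"x": 0.37,"y": 0.029,"z": -0.005,"ax": 0,"ay": 0,"az": -0.025,"grip": 1},
    {"x": 0.366,"y": 0.057,"z": -0.004,"ax": 0,"ay": 0,"az": -0.025,"grip": 1},
    {"x": 0.36,"y": 0.086,"z": -0.005,"ax": 0,"ay": 0,"az": -0.024,"grip": 1},
    {"x": 0.352,"y": 0.113,"z": -0.004,"ax": 0,"ay": 0,"az": -0.025,"grip": 1}
  ]
}}

```text
time: 3.7
position: [526.9, 276.6, 229.4]
orientation: [[0.048, 0.999, 0.0], [0.999, -0.048, -0.0], [-0.0, 0.0, -1.0]]
force: [1.0, -0.3, 0.6]
opening: 93.0
grasp_force: 0.0
```

Call:
{"method": "step_arm", "body": {
  "increments": [
    {"x": 0.343,"y": 0.141,"z": -0.005,"ax": 0,"ay": 0,"az": -0.025,"grip": 1},
    {"x": 0,"y": 0,"z": 0,"ax": 0,"ay": 0,"az": 0,"grip": 1},
    {"x": 0,"y": 0,"z": 0,"ax": 0,"ay": 0,"az": 0,"grip": 1}
  ]
}}

```text
time: 4.08
position: [549.5, 324.5, 229.5]
orientation: [[-0.028, 1.0, -0.001], [1.0, 0.028, -0.001], [-0.001, -0.001, -1.0]]
force: [-0.1, -0.1, -0.2]
opening: 93.0
grasp_force: 0.0
```

```bash
python3 - <<'E'
s=open('h.py').read()
s=s.replace('r={k:float(v) for k,v in zip(("x","y","z","az"),(*d,a)) if v}','r=dict(x=float(d[0]),y=float(d[1]),z=float(d[2]),ax=0,ay=0,az=float(a),grip=grip)').replace("start=None):","start=None,grip=1):").replace(""".replace('"','')""","")
s=s.replace("print(json.dumps(rows[i:i+5]))","print(json.dumps(rows[i:i+5]).replace(' ',''))").replace("-0.0,","0,")
open('h.py','w').write(s)
E
python3 - <<'E'
from h import *
im,p=shot("wrist"); s=robot.state(); print(s["position"],s["time"])
for th in("tin","bottle","crate"):
    for d in robot.cut_out(th,"wrist"):
        m=d["pixels"]; g=np.array([ground(p,q[0],96)[:2] for q in max(cv2.findContours(m.astype(np.uint8),0,2)[0],key=cv2.contourArea)],np.float32)
        print(th,round(d["conf"],2),np.round(d["centre"]),m.sum(),cv2.minAreaRect(g))
save("d.png",im)
E
```

```text
[549.55971282 324.02726642 229.94363437] 4.125
tin 0.7 [262. 161.] 1954 ((551.1588134765625, 342.6622619628906), (40.07435607910156, 67.26799011230469), 2.7857553958892822)
tin 0.65 [301.  64.] 2807 ((590.64404296875, 448.25048828125), (44.738521575927734, 64.18653869628906), 2.5959136486053467)
tin 0.58 [374. 192.] 2905 ((690.424072265625, 311.85931396484375), (67.79512786865234, 72.24437713623047), 37.54099655151367)
bottle 0.95 [263. 216.] 910 ((556.9157104492188, 275.08892822265625), (37.591957092285156, 46.843910217285156), 2.848874092102051)
crate 0.84 [280. 193.] 10954 ((563.5161743164062, 304.6619873046875), (126.45118713378906, 165.1397247314453), 1.620373249053955)
```

View pics/d.png

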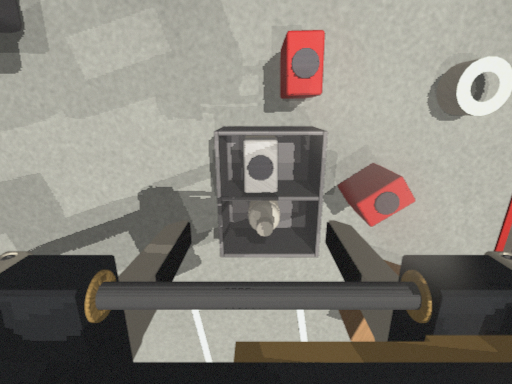

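The picture shows the crate centred at about (270,193), the tin at (262,165) and the bottle at (263,217). The red tins at (305,63) and (376,203) are look-alikes. I'll descend on the tin with a 50 mm opening.

```bash
python3 - <<'E'
from h import *
plan((552,341,115,92.2,45),(552,341,35,92.2,30),grip=0.54)
plan((552,341,150,92.2,50),(430,60,150,2.2,45),(430,60,31,2.2,30),start=(552,341,35,92.2),grip=0.3)
E
```

```text
[{"x":0.038,"y":0.006,"z":0.257,"ax":0,"ay":0,"az":-0.001,"grip":0.54},{"x":0.039,"y":0.005,"z":0.257,"ax":0,"ay":0,"az":-0.002,"grip":0.54},{"x":0.038,"y":0.006,"z":0.257,"ax":0,"ay":0,"az":-0.001,"grip":0.54},{"x":-0.0,"y":0.0,"z":0.178,"ax":0,"ay":0,"az":0.0,"grip":0.54},{"x":-0.0,"y":0.0,"z":0.178,"ax":0,"ay":0,"az":0.0,"grip":0.54}]
[{"x":-0.0,"y":0.0,"z":0.178,"ax":0,"ay":0,"az":0.0,"grip":0.54}]
end [551.9 341.   34.9] 92.2 t 4.28
[{"x":0.0,"y":0.0,"z":-0.256,"ax":0,"ay":0,"az":-0.0,"grip":0.3},{"x":0.0,"y":0.0,"z":-0.255,"ax":0,"ay":0,"az":-0.0,"grip":0.3},{"x":0.0,"y":0.0,"z":-0.256,"ax":0,"ay":0,"az":-0.0,"grip":0.3},{"x":-0.205,"y":-0.098,"z":0.0,"ax":0,"ay":0,"az":0.056,"grip":0.3},{"x":-0.218,"y":-0.061,"z":0.0,"ax":0,"ay":0,"az":0.055,"grip":0.3}]
[{"x":-0.226,"y":-0.023,"z":0.0,"ax":0,"ay":0,"az":0.056,"grip":0.3},{"x":-0.226,"y":0.018,"z":0.0,"ax":0,"ay":0,"az":0.055,"grip":0.3},{"x":-0.22,"y":0.056,"z":0.0,"ax":0,"ay":0,"az":0.056,"grip":0.3},{"x":-0.207,"y":0.093,"z":0.0,"ax":0,"ay":0,"az":0.055,"grip":0.3},{"x":-0.187,"y":0.128,"z":0.0,"ax":0,"ay":0,"az":0.056,"grip":0.3}]
[{"x":-0.163,"y":0.159,"z":0.0,"ax":0,"ay":0,"az":0.055,"grip":0.3},{"x":-0.132,"y":0.184,"z":0.0,"ax":0,"ay":0,"az":0.056,"grip":0.3},{"x":-0.0,"y":-0.0,"z":0.198,"ax":0,"ay":0,"az":-0.0,"grip":0.3},{"x":-0.0,"y":-0.0,"z":0.199,"ax":0,"ay":0,"az":-0.0,"grip":0.3},{"x":-0.0,"y":-0.0,"z":0.198,"ax":0,"ay":0,"az":-0.0,"grip":0.3}]
[{"x":-0.0,"y":-0.0,"z":0.199,"ax":0,"ay":0,"az":-0.0,"grip":0.3}]
end [430.   60.   30.9] 2.2 t 4.28
```

Call:
{"method": "step_arm", "body": {
  "increments": [
    {"x": 0.038,"y": 0.006,"z": 0.257,"ax": 0,"ay": 0,"az": -0.001,"grip": 0.54},
    {"x": 0.039,"y": 0.005,"z": 0.257,"ax": 0,"ay": 0,"az": -0.002,"grip": 0.54},
    {"x": 0.038,"y": 0.006,"z": 0.257,"ax": 0,"ay": 0,"az": -0.001,"grip": 0.54},
    {"x": 0,"y": 0,"z": 0,"ax": 0,"ay": 0,"az": 0,"grip": 0.54},
    {"x": 0,"y": 0,"z": 0,"ax": 0,"ay": 0,"az": 0,"grip": 0.54}
  ],
  "squeeze": 25
}}

```text
time: 4.9
position: [553.0, 342.0, 116.3]
orientation: [[-0.039, 0.999, 0.002], [0.999, 0.039, 0.001], [0.001, 0.002, -1.0]]
force: [0.4, 0.5, 1.1]
opening: 51.3
grasp_force: 0.0
```

Call:
{"method": "step_arm", "body": {
  "increments": [
    {"x": 0,"y": 0,"z": 0.178,"ax": 0,"ay": 0,"az": 0,"grip": 0.54},
    {"x": 0,"y": 0,"z": 0.178,"ax": 0,"ay": 0,"az": 0,"grip": 0.54},
    {"x": 0,"y": 0,"z": 0.178,"ax": 0,"ay": 0,"az": 0,"grip": 0.54},
    {"x": 0,"y": 0,"z": 0,"ax": 0,"ay": 0,"az": 0,"grip": 0.54}
  ]
}}

```text
time: 5.4
position: [552.0, 341.8, 34.6]
orientation: [[-0.04, 0.999, -0.001], [0.999, 0.04, -0.0], [-0.0, -0.001, -1.0]]
force: [0.3, 0.4, 0.2]
opening: 50.2
grasp_force: 0.0
```

Call:
{"method": "step_arm", "body": {
  "increments": [
    {"x": 0,"y": 0,"z": 0,"ax": 0,"ay": 0,"az": 0,"grip": 0.3},
    {"x": 0,"y": 0,"z": 0,"ax": 0,"ay": 0,"az": 0,"grip": 0.3},
    {"x": 0,"y": 0,"z": 0,"ax": 0,"ay": 0,"az": 0,"grip": 0.3},
    {"x": 0,"y": 0,"z": 0,"ax": 0,"ay": 0,"az": 0,"grip": 0.3}
  ]
}}

```text
time: 5.9
position: [553.2, 342.8, 36.8]
orientation: [[-0.04, 0.999, 0.003], [0.999, 0.04, 0.001], [0.001, 0.003, -1.0]]
force: [-1.5, -0.3, 6.1]
opening: 40.0
grasp_force: 25.0
```

Call:
{"method": "step_arm", "body": {
  "increments": [
    {"x": 0,"y": 0,"z": -0.16,"ax": 0,"ay": 0,"az": 0,"grip": 0.3},
    {"x": 0,"y": 0,"z": -0.256,"ax": 0,"ay": 0,"az": 0,"grip": 0.3},
    {"x": 0,"y": 0,"z": -0.255,"ax": 0,"ay": 0,"az": 0,"grip": 0.3},
    {"x": 0,"y": 0,"z": -0.15,"ax": 0,"ay": 0,"az": 0,"grip": 0.3}
  ]
}}

```text
time: 6.4
position: [552.9, 342.7, 160.4]
orientation: [[-0.04, 0.999, 0.003], [0.999, 0.04, 0.001], [0.001, 0.004, -1.0]]
force: [-0.2, -0.1, -2.9]
opening: 39.9
grasp_force: 25.0
```

Call:
{"method": "step_arm", "body": {
  "increments": [
    {"x": -0.205,"y": -0.098,"z": 0,"ax": 0,"ay": 0,"az": 0.056,"grip": 0.3},
    {"x": -0.218,"y": -0.061,"z": 0,"ax": 0,"ay": 0,"az": 0.055,"grip": 0.3},
    {"x": -0.226,"y": -0.023,"z": 0,"ax": 0,"ay": 0,"az": 0.056,"grip": 0.3},
    {"x": -0.226,"y": 0.018,"z": 0,"ax": 0,"ay": 0,"az": 0.055,"grip": 0.3},
    {"x": -0.22,"y": 0.056,"z": 0,"ax": 0,"ay": 0,"az": 0.056,"grip": 0.3}
  ]
}}

```text
time: 7.02
position: [484.2, 185.1, 158.0]
orientation: [[0.744, 0.669, 0.001], [0.669, -0.744, -0.0], [0.001, 0.001, -1.0]]
force: [0.3, -0.2, -2.4]
opening: 39.9
grasp_force: 25.0
```

Call:
{"method": "step_arm", "body": {
  "increments": [
    {"x": -0.207,"y": 0.093,"z": 0,"ax": 0,"ay": 0,"az": 0.055,"grip": 0.3},
    {"x": -0.187,"y": 0.128,"z": 0,"ax": 0,"ay": 0,"az": 0.056,"grip": 0.3},
    {"x": -0.163,"y": 0.159,"z": 0,"ax": 0,"ay": 0,"az": 0.055,"grip": 0.3},
    {"x": -0.132,"y": 0.184,"z": 0,"ax": 0,"ay": 0,"az": 0.056,"grip": 0.3},
    {"x": 0,"y": 0,"z": 0,"ax": 0,"ay": 0,"az": 0,"grip": 0.3}
  ]
}}

```text
time: 7.65
position: [430.0, 59.6, 158.0]
orientation: [[0.999, 0.037, 0.001], [0.037, -0.999, -0.001], [0.001, 0.001, -1.0]]
force: [0.2, 0.0, -3.2]
opening: 39.9
grasp_force: 25.0
```

```bash
python3 - <<'E'
from h import *
s=robot.state();print(s["position"],s["force"],s["opening"],s["time"])
for c in("scene","top"):
    im,p=shot(c)
    for d in robot.find_in("tin",c): print(c,round(d["conf"],2),np.round(d["centre"]),[ground(p,d["centre"],z).round()[:2] for z in(140,180)])
im,p=shot("scene"); save("e.png",im[80:300,150:450])
E
```

```text
[430.01180613  59.62576358 157.97262847] [ 0.23819012  0.03474227 -3.15199014] 39.887115915794595 7.65
scene 0.94 [287. 140.] [array([412.,  51.]), array([445.,  62.])]
scene 0.76 [392. 251.] [array([650., 438.]), array([672., 432.])]
scene 0.7 [327. 263.] [array([752., 297.]), array([770., 297.])]
top 0.94 [ 88. 165.] [array([589., 422.]), array([584., 406.])]
top 0.63 [152. 123.] [array([682., 274.]), array([674., 264.])]
```

View pics/e.png

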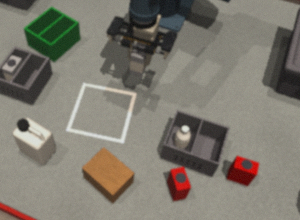

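The crop shows the crate compartment at (210,135) now empty, the bottle in place at (184,133), and the tin held in the gripper at about (137,60). Lowering it to the bench.

Call:
{"method": "step_arm", "body": {
  "increments": [
    {"x": 0,"y": 0,"z": 0.3,"ax": 0,"ay": 0,"az": 0,"grip": 0.3},
    {"x": 0,"y": 0,"z": 0.3,"ax": 0,"ay": 0,"az": 0,"grip": 0.3},
    {"x": 0,"y": 0,"z": 0.17,"ax": 0,"ay": 0,"az": 0,"grip": 0.3},
    {"x": 0,"y": 0,"z": 0.04,"ax": 0,"ay": 0,"az": 0,"grip": 0.3},
    {"x": 0,"y": 0,"z": 0.01,"ax": 0,"ay": 0,"az": 0,"grip": 0.3}
  ]
}}

```text
time: 8.52
position: [431.2, 61.4, 34.7]
orientation: [[0.999, 0.041, 0.0], [0.041, -0.999, 0.0], [0.0, -0.0, -1.0]]
force: [-0.2, -0.6, -2.2]
opening: 40.0
grasp_force: 25.0
```

Call:
{"method": "step_arm", "body": {
  "increments": [
    {"x": 0,"y": 0,"z": 0.01,"ax": 0,"ay": 0,"az": 0,"grip": 0.3},
    {"x": 0,"y": 0,"z": 0,"ax": 0,"ay": 0,"az": 0,"grip": 0.3}
  ]
}}

```text
time: 8.78
position: [431.4, 61.1, 33.8]
orientation: [[0.999, 0.041, 0.002], [0.041, -0.999, -0.0], [0.002, 0.0, -1.0]]
force: [0.4, -0.9, -2.0]
opening: 39.8
grasp_force: 25.0
```

Call:
{"method": "step_arm", "body": {
  "increments": [
    {"x": 0,"y": 0,"z": 0.01,"ax": 0,"ay": 0,"az": 0,"grip": 0.3},
    {"x": 0,"y": 0,"z": 0,"ax": 0,"ay": 0,"az": 0,"grip": 0.3}
  ]
}}

```text
time: 9.02
position: [430.7, 61.0, 31.7]
orientation: [[0.999, 0.04, 0.0], [0.04, -0.999, -0.0], [0.0, 0.0, -1.0]]
force: [-0.3, -0.7, -3.0]
opening: 40.0
grasp_force: 25.0
```

Call:
{"method": "step_arm", "body": {
  "increments": [
    {"x": 0,"y": 0,"z": 0.01,"ax": 0,"ay": 0,"az": 0,"grip": 0.3},
    {"x": 0,"y": 0,"z": 0,"ax": 0,"ay": 0,"az": 0,"grip": 0.3}
  ]
}}

```text
time: 9.28
position: [430.9, 61.0, 30.7]
orientation: [[0.999, 0.04, 0.001], [0.04, -0.999, -0.0], [0.001, 0.0, -1.0]]
force: [-2.7, 0.2, 7.2]
opening: 40.0
grasp_force: 25.0
```

Call:
{"method": "step_arm", "body": {
  "increments": [
    {"x": 0,"y": 0,"z": 0,"ax": 0,"ay": 0,"az": 0,"grip": 0.65},
    {"x": 0,"y": 0,"z": 0,"ax": 0,"ay": 0,"az": 0,"grip": 0.65},
    {"x": 0,"y": 0,"z": 0,"ax": 0,"ay": 0,"az": 0,"grip": 0.65},
    {"x": 0,"y": 0,"z": -0.25,"ax": 0,"ay": 0,"az": 0,"grip": 0.65},
    {"x": 0,"y": 0,"z": -0.4,"ax": 0,"ay": 0,"az": 0,"grip": 0.65}
  ]
}}

```text
time: 9.9
position: [428.9, 61.2, 127.0]
orientation: [[0.999, 0.04, -0.005], [0.04, -0.999, 0.001], [-0.005, -0.001, -1.0]]
force: [1.7, 0.8, -0.4]
opening: 60.4
grasp_force: 0.0
```

Call:
{"method": "step_arm", "body": {
  "increments": [
    {"x": 0,"y": 0,"z": -0.35,"ax": 0,"ay": 0,"az": -0.055,"grip": 1},
    {"x": 0,"y": 0,"z": 0,"ax": 0,"ay": 0,"az": -0.055,"grip": 1},
    {"x": 0,"y": 0,"z": 0,"ax": 0,"ay": 0,"az": -0.055,"grip": 1},
    {"x": 0,"y": 0,"z": 0,"ax": 0,"ay": 0,"az": -0.055,"grip": 1},
    {"x": 0,"y": 0,"z": 0,"ax": 0,"ay": 0,"az": -0.055,"grip": 1}
  ]
}}

```text
time: 10.52
position: [430.6, 61.1, 179.9]
orientation: [[0.614, 0.789, -0.0], [0.789, -0.614, 0.0], [-0.0, -0.0, -1.0]]
force: [0.1, -0.5, -0.1]
opening: 92.8
grasp_force: 0.0
```

Call:
{"method": "step_arm", "body": {
  "increments": [
    {"x": 0,"y": 0,"z": 0,"ax": 0,"ay": 0,"az": -0.055,"grip": 1},
    {"x": 0,"y": 0,"z": 0,"ax": 0,"ay": 0,"az": -0.055,"grip": 1},
    {"x": 0,"y": 0,"z": 0,"ax": 0,"ay": 0,"az": -0.055,"grip": 1},
    {"x": 0,"y": 0,"z": 0,"ax": 0,"ay": 0,"az": -0.06,"grip": 1},
    {"x": 0,"y": 0,"z": 0,"ax": 0,"ay": 0,"az": 0,"grip": 1}
  ]
}}

```text
time: 11.15
position: [430.5, 61.1, 179.8]
orientation: [[-0.038, 0.999, -0.0], [0.999, 0.038, 0.0], [0.0, -0.0, -1.0]]
force: [-0.1, -0.4, 0.3]
opening: 93.1
grasp_force: 0.0
```

```bash
python3 - <<'E'
from h import *
s=robot.state();print(s["position"],s["orientation"][:2,0],s["opening"],s["time"])
im,p=shot("wrist")
for d in robot.cut_out("tin","wrist"):
    m=d["pixels"]; g=np.array([ground(p,q[0],89)[:2] for q in max(cv2.findContours(m.astype(np.uint8),0,2)[0],key=cv2.contourArea)],np.float32)
    print("w",round(d["conf"],2),np.round(d["centre"]),m.sum(),cv2.minAreaRect(g))
ob=[(p,m.astype(float))]
for c in("top","scene"):
    im,p=shot(c)
    for d in robot.cut_out("tin",c):
        g=ground(p,d["centre"],50)
        if np.hypot(g[0]-431,g[1]-61)<60: print(c,g.round(),fit([(p,d["pixels"].astype(float))],(431,61,4),64,40,0,90,True))
# mark again, tote hull fit
    for d in robot.cut_out("tote",c):
        g=ground(p,d["centre"],50)
        if np.hypot(g[0]-552,g[1]+300)<50:
            m=np.zeros((384,512),np.uint8); q=np.argwhere(d["pixels"])[:,::-1].astype(np.int32); cv2.fillConvexPoly(m,cv2.convexHull(q),1); print("tote",c,fit([(p,m.astype(float))],(552,-304,4),146,136))
E
```

```text
[430.50347273  61.05508184 179.80456289] [-0.03758271  0.99929352] 93.06062866396032 11.15
w 0.72 [256. 186.] 3055 ((427.90020751953125, 68.26972961425781), (63.57424545288086, 53.39961624145508), 2.0156404972076416)
tote top (array([ 552.7, -304.7,    4.2]), np.float64(0.026))
scene [431.  65.  50.] (array([425.5,  61. ,   7.7,  77.2]), np.float64(0.08))
tote scene (array([ 553.7, -304.4,    1.7]), np.float64(0.034))
```

Call:
{"method": "step_arm", "body": {
  "increments": [
    {"x": 0,"y": -0.015,"z": 0.3,"ax": 0,"ay": 0,"az": 0,"grip": 1},
    {"x": 0,"y": 0,"z": 0.3,"ax": 0,"ay": 0,"az": 0,"grip": 1},
    {"x": 0,"y": 0,"z": 0.25,"ax": 0,"ay": 0,"az": 0,"grip": 1},
    {"x": 0,"y": 0,"z": 0.13,"ax": 0,"ay": 0,"az": 0,"grip": 1},
    {"x": 0,"y": 0,"z": 0,"ax": 0,"ay": 0,"az": 0,"grip": 0.55}
  ]
}}

```text
time: 12.18
position: [427.2, 61.1, 31.8]
orientation: [[-0.039, 0.999, -0.004], [0.999, 0.039, 0.0], [0.001, -0.003, -1.0]]
force: [-0.2, 0.3, 0.0]
opening: 87.0
grasp_force: 0.0
```

Call:
{"method": "step_arm", "body": {
  "increments": [
    {"x": 0,"y": 0,"z": 0,"ax": 0,"ay": 0,"az": 0,"grip": 0.55},
    {"x": 0,"y": 0,"z": 0,"ax": 0,"ay": 0,"az": 0,"grip": 0.55},
    {"x": 0,"y": 0,"z": 0,"ax": 0,"ay": 0,"az": 0,"grip": 0.55},
    {"x": 0,"y": 0,"z": 0,"ax": 0,"ay": 0,"az": 0,"grip": 0.55}
  ]
}}

```text
time: 12.68
position: [429.2, 60.9, 33.9]
orientation: [[-0.039, 0.999, 0.002], [0.999, 0.039, -0.0], [-0.0, 0.002, -1.0]]
force: [-0.9, -0.7, 6.3]
opening: 64.0
grasp_force: 25.0
```

```bash
python3 - <<'E'
from h import *
s=robot.state();P=s["position"];print(P,s["orientation"][:2,0],s["opening"],s["grasp_force"],s["time"])
a=np.radians(2.3); tx,ty=552.9-32*np.sin(a),-304.5+32*np.cos(a); print(tx,ty)
plan((P[0],P[1],165,92.3,40),(tx,ty,165,92.3,50),grip=0.55)
E
```

```text
[429.17546618  60.90503803  33.94741827] [-0.03931996  0.99922662] 64.02401843409504 24.999050796031952 12.675
551.6157826389581 -272.52577935633775
[{"x":0.0,"y":0.0,"z":-0.218,"ax":0,"ay":0,"az":-0.0,"grip":0.55},{"x":0.0,"y":0.0,"z":-0.219,"ax":0,"ay":0,"az":-0.0,"grip":0.55},{"x":0.0,"y":0.0,"z":-0.218,"ax":0,"ay":0,"az":-0.0,"grip":0.55},{"x":0.0,"y":0.0,"z":-0.219,"ax":0,"ay":0,"az":-0.0,"grip":0.55},{"x":-0.282,"y":0.091,"z":0.0,"ax":0,"ay":0,"az":-0.0,"grip":0.55}]
[{"x":-0.281,"y":0.091,"z":0.0,"ax":0,"ay":0,"az":-0.0,"grip":0.55},{"x":-0.282,"y":0.091,"z":0.0,"ax":0,"ay":0,"az":-0.0,"grip":0.55},{"x":-0.282,"y":0.091,"z":0.0,"ax":0,"ay":0,"az":-0.0,"grip":0.55},{"x":-0.281,"y":0.091,"z":0.0,"ax":0,"ay":0,"az":-0.0,"grip":0.55},{"x":-0.282,"y":0.091,"z":0.0,"ax":0,"ay":0,"az":-0.0,"grip":0.55}]
[{"x":-0.282,"y":0.091,"z":0.0,"ax":0,"ay":0,"az":-0.0,"grip":0.55},{"x":-0.281,"y":0.091,"z":0.0,"ax":0,"ay":0,"az":-0.0,"grip":0.55}]
end [ 551.6 -272.5  165. ] 92.3 t 12.68
```

Call:
{"method": "step_arm", "body": {
  "increments": [
    {"x": 0,"y": 0,"z": -0.218,"ax": 0,"ay": 0,"az": 0,"grip": 0.55},
    {"x": 0,"y": 0,"z": -0.219,"ax": 0,"ay": 0,"az": 0,"grip": 0.55},
    {"x": 0,"y": 0,"z": -0.218,"ax": 0,"ay": 0,"az": 0,"grip": 0.55},
    {"x": 0,"y": 0,"z": -0.219,"ax": 0,"ay": 0,"az": 0,"grip": 0.55},
    {"x": -0.282,"y": 0.091,"z": 0,"ax": 0,"ay": 0,"az": 0,"grip": 0.55}
  ]
}}

```text
time: 13.3
position: [444.6, 20.5, 166.7]
orientation: [[-0.043, 0.999, 0.005], [0.999, 0.043, 0.0], [-0.0, 0.005, -1.0]]
force: [1.1, -1.0, -3.2]
opening: 64.0
grasp_force: 25.0
```

Call:
{"method": "step_arm", "body": {
  "increments": [
    {"x": -0.281,"y": 0.091,"z": 0,"ax": 0,"ay": 0,"az": 0,"grip": 0.55},
    {"x": -0.282,"y": 0.091,"z": 0,"ax": 0,"ay": 0,"az": 0,"grip": 0.55},
    {"x": -0.282,"y": 0.091,"z": 0,"ax": 0,"ay": 0,"az": 0,"grip": 0.55},
    {"x": -0.281,"y": 0.091,"z": 0,"ax": 0,"ay": 0,"az": 0,"grip": 0.55},
    {"x": -0.282,"y": 0.091,"z": 0,"ax": 0,"ay": 0,"az": 0,"grip": 0.55}
  ]
}}

```text
time: 13.92
position: [520.1, -190.2, 163.7]
orientation: [[-0.039, 0.999, -0.001], [0.999, 0.039, 0.001], [0.001, -0.001, -1.0]]
force: [0.9, 0.6, -2.6]
opening: 64.2
grasp_force: 25.0
```

Call:
{"method": "step_arm", "body": {
  "increments": [
    {"x": -0.282,"y": 0.091,"z": 0,"ax": 0,"ay": 0,"az": 0,"grip": 0.55},
    {"x": -0.281,"y": 0.091,"z": 0,"ax": 0,"ay": 0,"az": 0,"grip": 0.55},
    {"x": 0,"y": 0,"z": 0,"ax": 0,"ay": 0,"az": 0,"grip": 0.55},
    {"x": 0,"y": 0,"z": 0,"ax": 0,"ay": 0,"az": 0,"grip": 0.55}
  ]
}}

```text
time: 14.42
position: [550.1, -271.7, 163.3]
orientation: [[-0.039, 0.999, -0.002], [0.999, 0.039, 0.002], [0.002, -0.002, -1.0]]
force: [0.1, 0.3, -2.7]
opening: 63.7
grasp_force: 25.0
```

```bash
python3 - <<'E'
from h import *
s=robot.state();P=s["position"];print(P,s["orientation"],s["opening"],s["grasp_force"],s["time"])
im,p=shot("wrist"); im=im.copy()
for z,col in((88,(0,255,0)),):
    for L,W,dy in((146,136,0),(130,56,32)):
        a=np.radians(2.3);C=corners(552.9-dy*np.sin(a),-304.5+dy*np.cos(a),a,L,W,z,z)[:4]
        cv2.polylines(im,[np.array([proj(p,c) for c in C]).round().astype(np.int32)],True,col)
save("f.png",im)
E
```

```text
[ 550.05201482 -271.68559992  163.25148235] [[-0.03889336  0.99924205 -0.00162308]
 [ 0.99924185  0.03889608  0.00168211]
 [ 0.00174396 -0.00155643 -0.99999727]] 63.72869541651771 24.994535744190216 14.425
```

View pics/f.png

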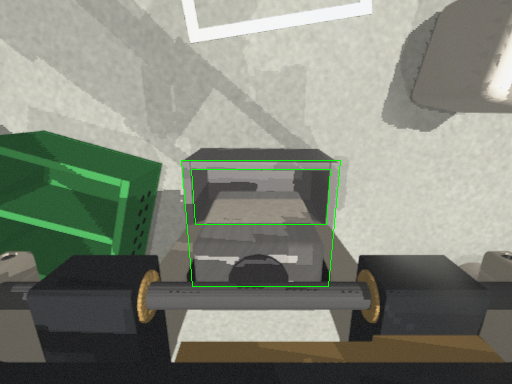

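The overlay fits the tote rim (rim corners near (183,161) and (340,161), bay rows 168–224). Nothing blocks the empty bay below the held tin, so I'll lower it.

Call:
{"method": "step_arm", "body": {
  "increments": [
    {"x": 0,"y": 0.01,"z": 0.2,"ax": 0,"ay": 0,"az": 0,"grip": 0.55},
    {"x": 0,"y": 0,"z": 0.2,"ax": 0,"ay": 0,"az": 0,"grip": 0.55},
    {"x": 0,"y": 0,"z": 0.2,"ax": 0,"ay": 0,"az": 0,"grip": 0.55},
    {"x": 0,"y": 0,"z": 0.15,"ax": 0,"ay": 0,"az": 0,"grip": 0.55},
    {"x": 0,"y": 0,"z": 0,"ax": 0,"ay": 0,"az": 0,"grip": 0.55}
  ]
}}

```text
time: 15.1
position: [550.8, -270.0, 50.0]
orientation: [[-0.041, 0.999, -0.004], [0.999, 0.041, 0.003], [0.003, -0.004, -1.0]]
force: [-0.1, 0.3, -2.2]
opening: 64.4
grasp_force: 25.0
```

Call:
{"method": "step_arm", "body": {
  "increments": [
    {"x": 0,"y": 0,"z": 0.04,"ax": 0,"ay": 0,"az": 0,"grip": 0.55},
    {"x": 0,"y": 0,"z": 0.01,"ax": 0,"ay": 0,"az": 0,"grip": 0.55},
    {"x": 0,"y": 0,"z": 0,"ax": 0,"ay": 0,"az": 0,"grip": 0.55}
  ]
}}

```text
time: 15.48
position: [552.6, -272.5, 44.8]
orientation: [[-0.039, 0.999, 0.001], [0.999, 0.039, -0.001], [-0.001, 0.001, -1.0]]
force: [0.2, -0.1, -1.9]
opening: 63.7
grasp_force: 25.0
```

Call:
{"method": "step_arm", "body": {
  "increments": [
    {"x": 0,"y": 0,"z": 0.02,"ax": 0,"ay": 0,"az": 0,"grip": 0.55},
    {"x": 0,"y": 0,"z": 0,"ax": 0,"ay": 0,"az": 0,"grip": 0.55}
  ]
}}

```text
time: 15.72
position: [552.2, -272.3, 40.9]
orientation: [[-0.039, 0.999, -0.0], [0.999, 0.039, 0.0], [0.0, -0.0, -1.0]]
force: [-0.2, 0.4, -2.8]
opening: 63.8
grasp_force: 25.0
```

Call:
{"method": "step_arm", "body": {
  "increments": [
    {"x": 0,"y": 0,"z": 0.01,"ax": 0,"ay": 0,"az": 0,"grip": 0.55},
    {"x": 0,"y": 0,"z": 0,"ax": 0,"ay": 0,"az": 0,"grip": 0.55}
  ]
}}

```text
time: 15.98
position: [552.3, -272.5, 40.0]
orientation: [[-0.039, 0.999, 0.0], [0.999, 0.039, -0.0], [-0.0, 0.0, -1.0]]
force: [-1.3, 1.1, 2.3]
opening: 63.9
grasp_force: 25.0
```

Call:
{"method": "step_arm", "body": {
  "increments": [
    {"x": 0,"y": 0,"z": 0.01,"ax": 0,"ay": 0,"az": 0,"grip": 0.55},
    {"x": 0,"y": 0,"z": 0,"ax": 0,"ay": 0,"az": 0,"grip": 0.55}
  ]
}}

```text
time: 16.23
position: [552.4, -272.5, 40.0]
orientation: [[-0.039, 0.999, 0.001], [0.999, 0.039, -0.001], [-0.001, 0.001, -1.0]]
force: [-4.9, 2.3, 10.8]
opening: 63.3
grasp_force: 25.0
```

Force rose to 10.8 N, so the tin is on the bay floor. I'll let go with a small opening and retreat.

Call:
{"method": "step_arm", "body": {
  "increments": [
    {"x": 0,"y": 0,"z": 0,"ax": 0,"ay": 0,"az": 0,"grip": 0.79},
    {"x": 0,"y": 0,"z": 0,"ax": 0,"ay": 0,"az": 0,"grip": 0.79},
    {"x": 0,"y": 0,"z": 0,"ax": 0,"ay": 0,"az": 0,"grip": 0.79},
    {"x": 0,"y": 0,"z": 0,"ax": 0,"ay": 0,"az": 0,"grip": 0.79}
  ]
}}

```text
time: 16.73
position: [552.3, -272.3, 37.8]
orientation: [[-0.039, 0.999, -0.0], [0.999, 0.039, 0.0], [0.0, -0.0, -1.0]]
force: [-0.3, -0.1, -0.2]
opening: 73.6
grasp_force: 0.0
```

Call:
{"method": "step_arm", "body": {
  "increments": [
    {"x": 0,"y": 0,"z": -0.15,"ax": 0,"ay": 0,"az": 0,"grip": 0.79},
    {"x": 0,"y": 0,"z": -0.3,"ax": 0,"ay": 0,"az": 0,"grip": 0.79},
    {"x": 0,"y": 0,"z": -0.38,"ax": 0,"ay": 0,"az": 0,"grip": 0.79},
    {"x": 0,"y": 0,"z": -0.25,"ax": 0,"ay": 0,"az": 0,"grip": 1},
    {"x": 0,"y": 0,"z": 0,"ax": 0,"ay": 0,"az": 0,"grip": 1}
  ]
}}

```text
time: 17.35
position: [554.1, -273.6, 204.0]
orientation: [[-0.039, 0.999, 0.006], [0.999, 0.039, -0.005], [-0.005, 0.006, -1.0]]
force: [0.5, -1.8, -0.9]
opening: 88.9
grasp_force: 0.0
```

```bash
cat >> h.py <<'E'
def tote(g0):
    out=[]
    for c in("top","scene"):
        im,p=shot(c)
        for d in robot.cut_out("tote",c):
            g=ground(p,d["centre"],50)
            if np.hypot(*(g[:2]-np.array(g0[:2])))<70:
                m=np.zeros((384,512),np.uint8); q=np.argwhere(d["pixels"])[:,::-1].astype(np.int32); cv2.fillConvexPoly(m,cv2.convexHull(q),1); r=fit([(p,m.astype(float))],g0,146,136); print("tote",c,d["conf"],r); out.append(r[0])
    return out
E
python3 - <<'E'
from h import *
s=robot.state();print(s["position"],s["opening"],s["time"])
tote((552,-304,4))
# mark, refined with subpixel threshold test
im,p=shot("top")
for thr in(120,135,150):
    w=(im.min(2)>thr).astype(np.uint8); w[:, :225]=0; w[:,330:]=0; w[:135]=0; w[235:]=0
    cs=max(cv2.findContours(w,0,2)[0],key=cv2.contourArea)
    print("mark",thr,cv2.minAreaRect(np.array([ground(p,q[0],0)[:2] for q in cs],np.float32)))
im,p=shot("wrist"); save("g.png",im)
E
```

```text
[ 554.07585694 -273.57596287  204.00916565] 88.94629209740158 17.35
tote top 0.65 (array([ 552.4, -288. ,    4.6]), np.float64(0.329))
tote top 0.54 (array([ 540. , -231.5,    1.2]), np.float64(0.857))
tote top 0.5 (array([ 551.5, -262. ,   -0.9]), np.float64(0.987))
tote scene 0.82 (array([ 553.4, -302.8,    2.1]), np.float64(0.027))
mark 120 ((554.8329467773438, -13.007919311523438), (213.53042602539062, 202.11856079101562), 10.824861526489258)
mark 135 ((550.11572265625, -10.960693359375), (201.95188903808594, 192.51441955566406), 10.367156028747559)
mark 150 ((550.1533203125, -10.984054565429688), (199.822021484375, 190.32095336914062), 10.460463523864746)
```

View pics/g.png

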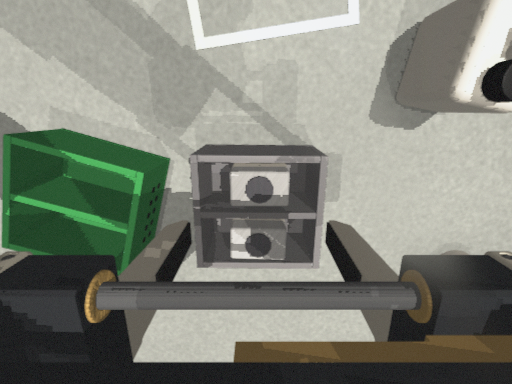

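The picture shows both tins upright in the tote, the tin at (259,188) and its twin at (259,243). I'll go behind the tote's -y side with the fingers spread as a wide blade and push in +y.

```bash
python3 - <<'E'
from h import *
plan((556,-418,204,92.3,50),(556,-418,30,92.3,50),(555.9,-384,30,92.3,18))
print("--push")
w=[]
A=np.array([552.8,-304,2.3]);B=np.array([550.1,-11,10.4]);d=75.5
for k in(.25,.5,.75,1):
    q=A+(B-A)*k; a=np.radians(q[2]); w.append((q[0]+d*np.sin(a),q[1]-d*np.cos(a),30,90+q[2],12))
print(np.round(w,1))
E
```

```text
[{"x":-0.325,"y":-0.003,"z":-0.013,"ax":0,"ay":0,"az":-0.0,"grip":1},{"x":-0.325,"y":-0.003,"z":-0.013,"ax":0,"ay":0,"az":-0.0,"grip":1},{"x":-0.325,"y":-0.002,"z":-0.013,"ax":0,"ay":0,"az":-0.0,"grip":1},{"x":-0.0,"y":-0.0,"z":0.29,"ax":0,"ay":0,"az":-0.0,"grip":1},{"x":-0.0,"y":-0.0,"z":0.29,"ax":0,"ay":0,"az":-0.0,"grip":1}]
[{"x":-0.0,"y":-0.0,"z":0.29,"ax":0,"ay":0,"az":-0.0,"grip":1},{"x":-0.0,"y":-0.0,"z":0.29,"ax":0,"ay":0,"az":-0.0,"grip":1},{"x":0.113,"y":0.004,"z":-0.0,"ax":0,"ay":0,"az":-0.0,"grip":1},{"x":0.113,"y":0.004,"z":-0.0,"ax":0,"ay":0,"az":-0.0,"grip":1}]
end [ 555.9 -384.1   29.9] 92.2 t 17.65
--push
[[ 557.8 -306.    30.    94.3   12. ]
 [ 559.8 -232.5   30.    96.4   12. ]
 [ 561.8 -158.9   30.    98.4   12. ]
 [ 563.7  -85.3   30.   100.4   12. ]]
```

Call:
{"method": "step_arm", "body": {
  "increments": [
    {"x": -0.325,"y": -0.003,"z": 0,"ax": 0,"ay": 0,"az": 0,"grip": 1},
    {"x": -0.325,"y": -0.003,"z": 0,"ax": 0,"ay": 0,"az": 0,"grip": 1},
    {"x": -0.325,"y": -0.002,"z": 0,"ax": 0,"ay": 0,"az": 0,"grip": 1},
    {"x": 0,"y": 0,"z": 0.29,"ax": 0,"ay": 0,"az": 0,"grip": 1},
    {"x": 0,"y": 0,"z": 0.29,"ax": 0,"ay": 0,"az": 0,"grip": 1}
  ]
}}

```text
time: 18.27
position: [556.2, -419.4, 110.7]
orientation: [[-0.038, 0.999, -0.001], [0.999, 0.038, 0.001], [0.001, -0.001, -1.0]]
force: [0.1, 0.3, -0.7]
opening: 93.3
grasp_force: 0.0
```

Call:
{"method": "step_arm", "body": {
  "increments": [
    {"x": 0,"y": 0,"z": 0.29,"ax": 0,"ay": 0,"az": 0,"grip": 1},
    {"x": 0,"y": 0,"z": 0.29,"ax": 0,"ay": 0,"az": 0,"grip": 1},
    {"x": 0,"y": 0,"z": 0,"ax": 0,"ay": 0,"az": 0,"grip": 1}
  ]
}}

```text
time: 18.65
position: [553.9, -415.6, 20.6]
orientation: [[-0.039, 0.999, -0.008], [0.999, 0.039, 0.008], [0.008, -0.007, -1.0]]
force: [0.3, 0.1, 0.7]
opening: 93.3
grasp_force: 0.0
```

Call:
{"method": "step_arm", "body": {
  "increments": [
    {"x": 0.113,"y": 0.004,"z": 0,"ax": 0,"ay": 0,"az": 0,"grip": 1},
    {"x": 0.113,"y": 0.004,"z": 0,"ax": 0,"ay": 0,"az": 0,"grip": 1},
    {"x": 0,"y": 0,"z": 0,"ax": 0,"ay": 0,"az": 0,"grip": 1}
  ]
}}

```text
time: 19.02
position: [557.8, -383.2, 28.2]
orientation: [[-0.041, 0.999, 0.002], [0.999, 0.041, -0.002], [-0.002, 0.002, -1.0]]
force: [0.5, -0.4, 0.4]
opening: 93.1
grasp_force: 0.0
```

```bash
python3 - <<'E'
from h import *
s=robot.state();print(s["position"],s["force"],s["opening"],s["time"])
plan((557.8,-306,30,94.3,12),(559.8,-232.5,30,96.4,15),(561.8,-158.9,30,98.4,15))
E
```

```text
[ 557.82167651 -383.23528291   28.24676574] [ 0.46413397 -0.35809967  0.36007818] 93.11625470291885 19.025
[{"x":0.073,"y":0.003,"z":-0.002,"ax":0,"ay":0,"az":-0.002,"grip":1},{"x":0.074,"y":0.004,"z":-0.001,"ax":0,"ay":0,"az":-0.001,"grip":1},{"x":0.073,"y":0.003,"z":-0.002,"ax":0,"ay":0,"az":-0.002,"grip":1},{"x":0.074,"y":0.004,"z":-0.002,"ax":0,"ay":0,"az":-0.001,"grip":1},{"x":0.073,"y":0.005,"z":-0.001,"ax":0,"ay":0,"az":-0.002,"grip":1}]
[{"x":0.074,"y":0.005,"z":-0.002,"ax":0,"ay":0,"az":-0.001,"grip":1},{"x":0.073,"y":0.005,"z":-0.002,"ax":0,"ay":0,"az":-0.002,"grip":1},{"x":0.098,"y":0.01,"z":0.0,"ax":0,"ay":0,"az":-0.002,"grip":1},{"x":0.097,"y":0.011,"z":0.0,"ax":0,"ay":0,"az":-0.003,"grip":1},{"x":0.097,"y":0.011,"z":0.0,"ax":0,"ay":0,"az":-0.002,"grip":1}]
[{"x":0.098,"y":0.012,"z":0.0,"ax":0,"ay":0,"az":-0.002,"grip":1},{"x":0.097,"y":0.013,"z":0.0,"ax":0,"ay":0,"az":-0.002,"grip":1},{"x":0.097,"y":0.014,"z":0.0,"ax":0,"ay":0,"az":-0.002,"grip":1},{"x":0.097,"y":0.014,"z":0.0,"ax":0,"ay":0,"az":-0.003,"grip":1},{"x":0.097,"y":0.015,"z":0.0,"ax":0,"ay":0,"az":-0.002,"grip":1}]
[{"x":0.097,"y":0.015,"z":0.0,"ax":0,"ay":0,"az":-0.002,"grip":1},{"x":0.097,"y":0.017,"z":0.0,"ax":0,"ay":0,"az":-0.002,"grip":1}]
end [ 561.9 -158.9   30. ] 98.3 t 19.02
```

Call:
{"method": "step_arm", "body": {
  "increments": [
    {"x": 0.073,"y": 0.003,"z": -0.002,"ax": 0,"ay": 0,"az": -0.002,"grip": 1},
    {"x": 0.074,"y": 0.004,"z": -0.001,"ax": 0,"ay": 0,"az": -0.001,"grip": 1},
    {"x": 0.073,"y": 0.003,"z": -0.002,"ax": 0,"ay": 0,"az": -0.002,"grip": 1},
    {"x": 0.074,"y": 0.004,"z": -0.002,"ax": 0,"ay": 0,"az": -0.001,"grip": 1},
    {"x": 0.073,"y": 0.005,"z": -0.001,"ax": 0,"ay": 0,"az": -0.002,"grip": 1}
  ]
}}

```text
time: 19.65
position: [557.4, -330.3, 28.2]
orientation: [[-0.064, 0.998, 0.002], [0.998, 0.064, -0.003], [-0.003, 0.002, -1.0]]
force: [-0.0, -6.0, 0.8]
opening: 92.8
grasp_force: 2.6
```

```bash
python3 - <<'E'
from h import *
s=robot.state();print(s["position"],s["force"],s["time"])
tote((554,-250,5))
E
```

```text
[ 557.43785141 -330.32693518   28.20354876] [-0.04628759 -6.01314044  0.80029562] 19.65
tote top 0.72 (array([ 548.8, -247.8,    7. ]), np.float64(0.092))
tote scene 0.56 (array([ 549.8, -249.5,    6.6]), np.float64(0.043))
```

```bash
python3 - <<'E'
from h import *
plan((562,-212,30,97,15),(566,-113,30,100,14))
E
```

```text
[{"x":0.097,"y":0.011,"z":-0.002,"ax":0,"ay":0,"az":-0.002,"grip":1},{"x":0.096,"y":0.011,"z":-0.002,"ax":0,"ay":0,"az":-0.003,"grip":1},{"x":0.097,"y":0.012,"z":-0.003,"ax":0,"ay":0,"az":-0.002,"grip":1},{"x":0.096,"y":0.013,"z":-0.002,"ax":0,"ay":0,"az":-0.002,"grip":1},{"x":0.096,"y":0.014,"z":-0.002,"ax":0,"ay":0,"az":-0.002,"grip":1}]
[{"x":0.097,"y":0.014,"z":-0.002,"ax":0,"ay":0,"az":-0.003,"grip":1},{"x":0.096,"y":0.015,"z":-0.003,"ax":0,"ay":0,"az":-0.002,"grip":1},{"x":0.096,"y":0.015,"z":-0.002,"ax":0,"ay":0,"az":-0.002,"grip":1},{"x":0.081,"y":0.013,"z":0.0,"ax":0,"ay":0,"az":-0.002,"grip":1},{"x":0.082,"y":0.014,"z":0.0,"ax":0,"ay":0,"az":-0.002,"grip":1}]
[{"x":0.081,"y":0.015,"z":0.0,"ax":0,"ay":0,"az":-0.002,"grip":1},{"x":0.081,"y":0.015,"z":0.0,"ax":0,"ay":0,"az":-0.002,"grip":1},{"x":0.081,"y":0.015,"z":0.0,"ax":0,"ay":0,"az":-0.003,"grip":1},{"x":0.081,"y":0.016,"z":0.0,"ax":0,"ay":0,"az":-0.002,"grip":1},{"x":0.081,"y":0.017,"z":0.0,"ax":0,"ay":0,"az":-0.002,"grip":1}]
[{"x":0.081,"y":0.017,"z":0.0,"ax":0,"ay":0,"az":-0.002,"grip":1}]
end [ 566. -113.   30.] 100.0 t 19.85
```

Call:
{"method": "step_arm", "body": {
  "increments": [
    {"x": 0.097,"y": 0.011,"z": 0,"ax": 0,"ay": 0,"az": -0.002,"grip": 1},
    {"x": 0.096,"y": 0.011,"z": 0,"ax": 0,"ay": 0,"az": -0.003,"grip": 1},
    {"x": 0.097,"y": 0.012,"z": 0,"ax": 0,"ay": 0,"az": -0.002,"grip": 1},
    {"x": 0.096,"y": 0.013,"z": 0,"ax": 0,"ay": 0,"az": -0.002,"grip": 1},
    {"x": 0.096,"y": 0.014,"z": 0,"ax": 0,"ay": 0,"az": -0.002,"grip": 1}
  ]
}}

```text
time: 20.48
position: [560.4, -256.6, 27.3]
orientation: [[-0.099, 0.995, 0.0], [0.995, 0.099, -0.001], [-0.001, 0.0, -1.0]]
force: [0.8, -4.7, -0.9]
opening: 92.7
grasp_force: 2.4
```

Call:
{"method": "step_arm", "body": {
  "increments": [
    {"x": 0.097,"y": 0.014,"z": 0,"ax": 0,"ay": 0,"az": -0.003,"grip": 1},
    {"x": 0.096,"y": 0.015,"z": 0,"ax": 0,"ay": 0,"az": -0.002,"grip": 1},
    {"x": 0.096,"y": 0.015,"z": 0,"ax": 0,"ay": 0,"az": -0.002,"grip": 1},
    {"x": 0.081,"y": 0.013,"z": 0,"ax": 0,"ay": 0,"az": -0.002,"grip": 1},
    {"x": 0.082,"y": 0.014,"z": 0,"ax": 0,"ay": 0,"az": -0.002,"grip": 1}
  ]
}}

```text
time: 21.1
position: [563.2, -187.4, 27.3]
orientation: [[-0.134, 0.991, -0.0], [0.991, 0.134, -0.0], [-0.0, -0.0, -1.0]]
force: [0.0, -5.4, 0.3]
opening: 93.6
grasp_force: 2.6
```

Call:
{"method": "step_arm", "body": {
  "increments": [
    {"x": 0.081,"y": 0.015,"z": 0,"ax": 0,"ay": 0,"az": -0.002,"grip": 1},
    {"x": 0.081,"y": 0.015,"z": 0,"ax": 0,"ay": 0,"az": -0.002,"grip": 1},
    {"x": 0.081,"y": 0.015,"z": 0,"ax": 0,"ay": 0,"az": -0.003,"grip": 1},
    {"x": 0.081,"y": 0.016,"z": 0,"ax": 0,"ay": 0,"az": -0.002,"grip": 1},
    {"x": 0.081,"y": 0.017,"z": 0,"ax": 0,"ay": 0,"az": -0.002,"grip": 1}
  ]
}}

```text
time: 21.72
position: [565.7, -125.6, 27.3]
orientation: [[-0.168, 0.986, -0.0], [0.986, 0.168, -0.0], [-0.0, -0.0, -1.0]]
force: [0.1, -5.7, 0.8]
opening: 92.9
grasp_force: 2.5
```

```bash
python3 - <<'E'
from h import *
s=robot.state();print(s["position"],s["force"],s["orientation"][:2,0],s["time"])
tote((550,-45,15))
s=robot.state();print(s["position"])
E
```

```text
[ 565.67623615 -125.58274762   27.29621365] [ 0.10622285 -5.67746984  0.75471864] [-0.16793138  0.98579868] 21.725
tote top 0.97 (array([548.7, -34.9,  13.3]), np.float64(0.141))
[ 565.10035214 -124.92435102   26.94215172]
```

Call:
{"method": "step_arm", "body": {
  "increments": [
    {"x": 0.06,"y": 0.01,"z": 0,"ax": 0,"ay": 0,"az": -0.002,"grip": 1},
    {"x": 0.06,"y": 0.01,"z": 0,"ax": 0,"ay": 0,"az": -0.002,"grip": 1},
    {"x": 0.04,"y": 0.005,"z": 0,"ax": 0,"ay": 0,"az": 0,"grip": 1},
    {"x": 0.02,"y": 0,"z": 0,"ax": 0,"ay": 0,"az": 0,"grip": 1}
  ]
}}

```text
time: 22.42
position: [564.7, -98.6, 27.1]
orientation: [[-0.18, 0.984, -0.0], [0.984, 0.18, 0.0], [0.0, -0.0, -1.0]]
force: [0.7, -4.4, -3.0]
opening: 93.1
grasp_force: 1.9
```

Call:
{"method": "step_arm", "body": {
  "increments": [
    {"x": -0.06,"y": 0,"z": 0,"ax": 0,"ay": 0,"az": 0,"grip": 1},
    {"x": -0.3,"y": 0,"z": 0,"ax": 0,"ay": 0,"az": 0,"grip": 1},
    {"x": -0.4,"y": 0,"z": 0,"ax": 0,"ay": 0,"az": 0,"grip": 1},
    {"x": -0.4,"y": 0,"z": 0,"ax": 0,"ay": 0,"az": 0,"grip": 1},
    {"x": 0,"y": 0,"z": 0,"ax": 0,"ay": 0,"az": 0,"grip": 1}
  ]
}}

```text
time: 23.05
position: [596.7, -275.5, 27.4]
orientation: [[-0.175, 0.985, 0.002], [0.985, 0.175, -0.002], [-0.002, 0.002, -1.0]]
force: [0.2, 0.5, -0.9]
opening: 92.8
grasp_force: 0.0
```

```bash
python3 - <<'E'
from h import *
s=robot.state();print(s["position"],s["force"],s["time"])
r=tote((550,-20,17))
im,p=shot("top"); im=im.copy()
q=r[0]
cv2.polylines(im,[np.array([proj(p,c)*1 for c in corners(q[0],q[1],q[2]/100,146,136,88,88)[:4]]).round().astype(np.int32)],True,(0,255,0))
save("i.png",cv2.resize(im[110:260,180:400],None,fx=3,fy=3))
E
```

```text
[ 596.68879684 -275.50252433   27.38408586] [ 0.21873826  0.5372863  -0.85317862] 23.05
tote top 0.58 (array([549.4, -23. ,  17.8]), np.float64(0.02))
tote scene 0.67 (array([549.7, -21.1,  17.7]), np.float64(0.046))
```

View pics/i.png

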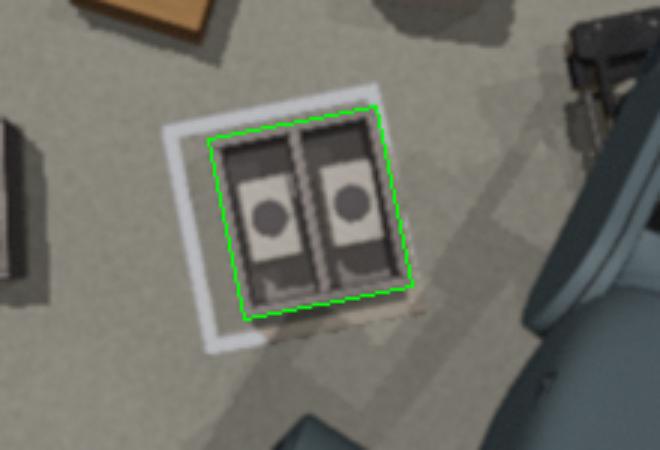

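The picture shows the tote square inside the tape, with both tins upright at (270,218) and (352,203). Both cameras put its centre about 11 mm from the mark's (24 mm allowed) and its sides parallel. Handing in.

```bash
python3 -c "
from station import robot
print(robot.finish_job())"
```

```text
the job is handed in; nothing more can be done
None
```

The job is handed in, with no verdict shown: the tin was regripped on the bench and lowered upright into the empty bay beside its twin, and by my camera measurements the loaded tote lies inside the outline about 11 mm off centre and parallel, with the bottle, canister and carton untouched as far as I could tell.

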